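# Strip a gear pump: cover off its dowels, idler gear out for washing

## Robot

A 6-joint arm with a two-finger parallel gripper is mounted at the origin on the work surface. World frame = base frame: x ahead of the robot, y to its left, z up, the work surface at z = 0. Lengths are in m, angles in rad, forces in N, time in s.
With the tool pointing down it reaches from about 0.375 to 0.975 m from the base axis. Payload 3.8 kg.
Tool frame: the origin (TCP) lies midway between the tips of the shut fingers; the grasp point (between the pads) lies 19 mm behind it; z points along the fingers, y is the line along which they close (so a half turn about z gives the same grasp; the last joint's range is limited). The gripper opens to 85 mm and grips with 20 to 120 N. Pads are 22 mm wide; open, the fingers measure 114 mm over their backs; the gripper's body (76 mm by 85 mm) begins 54 mm behind the grasp point. The pads swing forward as they close: fully open they stand 13 mm farther back than shut.
Start: joints at [1.303, 0.264, 1.604, -0, 1.274, -0.037], TCP at [0.154, 0.657, 0.231] pointing down, gripper open.
Joint ranges: [-2.63, 2.63], [-0.94, 2.18], [0.31, 2.57], [-1.31, 4.45], [0, 2.66], [-2.55, 2.55]. Speed limits (rad/s): [2.57, 2.57, 3.14, 3.14, 3.14, 3.14].

## Interface

Orientations are given as a rotation vector (axis times angle).
In Python, from workcell import bot gives the robot as it stands.
- The arm moves only by the tool servo_tool, never from a script. Its argument "series" is a list of rows, each a list of 7 numbers: the shift along the world's x, y, z in units of 0.15 m (1.0 is 0.15 m), then the turn, a rotation vector about the world's x, y, z in units of 180 degrees (1.0 is 180 degrees), then the closure, from 0 (fully open) to 1 (shut). A call has 1 to 20 rows; each row is the pose to reach, as a shift and turn from the pose commanded when the call began, turning the shorter way round; what a row does not reach only later rows make up. A row lasts 1/10 s, in which the tool goes at most 50 mm and 8.59 degrees, less where a joint would pass 70% of its speed; a pose out of reach is approached as far as the arm can. A call with a number of a shift or a turn outside -1 to 1 is refused whole. A call with a gripper value outside its range is refused whole. The fingers move at their own pace and stop on an object; "newtons" is the grip in N (left out, the last holds). Time passes only in rows, so rows that repeat a pose let the fingers close. It gives the time, the measured TCP pose, the force, the opening and the grip force at its end, in the units of the state.
- bot.read_state(): the state, without advancing time (a new reading comes with each control period).
- bot.read_camera(name): name is "scene" or "top"; returns the picture (400x640x3 uint8, red, green, blue); there is no depth.
- bot.camera_info(name): a dict with "vertical_fov" (degrees; the focal length in pixels is half the picture's height over the tangent of half this angle, whatever the lens; pixels are square), "cx", "cy" (the principal point, pixels), "dist" ([k1, k2, p1, p2, k3] as OpenCV has them; the pictures are not rectified), "R" (3x3) and "t" (3): a world point X has camera coordinates R X + t. Camera axes: x right, y down, z forward; pixel columns grow to the right and rows downward; lengths in m; the calibration is good to about 2 mm. A picture is of the moment at which its call begins. camera_info takes no time and is no camera call.
- bot.finish_job(): hands the job in; it is judged then, once.
Trained networks look in the newest picture that a camera, given by its name, has taken for a name from the list of things; names that differ only in an ending like _2 or _b are one class to them, and where a whole thing is asked for, a point or a joint stands for the part that bears it (a point fixed in the world has none). Each returns a list of dicts, best first, with "score" (0 to 1); they miss things now and then, are a little off and sometimes report something else, mostly with a low value. They report only what shows in the picture. A call takes as long as a camera call. They do not tell look-alikes from the thing itself.
- bot.recognise(target, camera): "box" ([left, top, right, bottom] as shares, 0 to 1, of the picture: columns of its width, rows of its height, round what is visible of it).
- bot.trace(target, camera): "mask" (400x640 bool, what is visible of it) and "box" ([left, top, right, bottom] as shares, 0 to 1, of the picture: columns of its width, rows of its height, round what is visible of it).
- bot.mark_of(target, camera): "at" ([row, column] as shares, 0 to 1, of the picture: columns of its width, rows of its height: a listed point, or the origin of a listed thing).
The state is a dict: "time": time; "q": joint angles; "joint_vel": joint speeds; "joint_torque": joint torques, N m; "tool_pos": TCP position; "tcp_rot": TCP orientation; "wrist_force": force on the tool from outside, world axes, zero at the start; "torque": the same for the moment, N m; "width": opening from 0.0 (shut) to 1.0 (fully open); "grip_force": force on a finger pad.
Only numpy, scipy, OpenCV 4.12 (cv2) and the standard library are available. Lean on these libraries where they do the work, as an engineer would, in place of code of your own. Each camera call takes 0.05 s, during which the arm holds its last target. There are 200 camera calls.

## Task

The cover screws of the blue transfer pump are already out. Lift the aluminium cover straight up off its two dowels, keeping it level so that it does not bind, and lay it down gently, flat, in the black tray with its raised bearing housing uppermost. Then draw the brass-coloured idler gear out of the pump and lower it into the wire washing basket without dropping it; leave the other things on the bench where they are.

Things in the scene. Friction and masses are not known exactly. Their poses are not given: they have to be found in the camera images.
- pump_face (a point): The pump, fixed on its stand: blue body 120 (x) x 80 (y) mm with a round port on each long side, on a 160 x 120 mm stand. This point is the middle of the body's top joint face, 86.5 mm above the bench; z up. Below the face, in a cavity 28.5 mm deep, lie two meshing gears, tops 0.5 mm below the face: the brass-coloured idler on the axis x = 20, y = 0 mm and the steel drive gear.
- dowel_a (a point): Top of one of the two steel dowels fixed in the pump: 8 mm in diameter, standing 22 mm up from the joint face at x = 48, y = -28 mm of the pump point. It passes through a 9 mm hole in the cover and shows 8 mm above the cover's plate.
- dowel_b (a point): Top of the other dowel, the same, at x = -48, y = 28 mm of the pump point.
- drive_shaft (a point): Top of the fixed steel drive gear's shaft end, 14 mm in diameter, standing 23.5 mm above the joint face at x = -20, y = 0 mm of the pump point. It stays in the pump; keep the fingers clear of it when taking the idler.
- cover_center (a point): The loose aluminium cover, about 0.5 kg, seated on the joint face at the start, same axes. Plate 120 (x) x 80 (y) x 14 mm; on it, central, a flat-sided bearing housing 84 (x) x 36 (y) mm, 26 mm high: grip it across the 36 mm at its middle, above the plate. This point is at the middle, 20 mm above its flat underside (total height 40 mm); z up. Blind bores cover both shaft ends; 26 mm of lift clears all.
- idler_center (a point): The loose brass-coloured idler gear, about 0.34 kg, under the cover at the start; 61 mm long along its z (up). Lower shaft end 14 mm thick, 9 mm long, in a bore; gear 45 mm across, 28 mm thick; upper shaft end 14 mm thick, 24 mm long, standing 23.5 mm above the joint face: grip it there, fingers either side along the pump point's y. This point is on its axis half-way along. 38 mm of lift draws it out.
- tray: Black parts tray with a rubber mat, fixed, 200 (x) x 170 (y) mm outside, walls 5 mm thick, rim 26 mm high. Origin under its centre at bench level; the mat's top is 8 mm above it. Free space on the mat is 190 x 160 mm, so the cover lies flat in it at any turn when near the middle.
- basket: Steel wire washing basket with a sheet floor, fixed, 150 (x) x 130 (y) mm outside, walls 3 mm thick, rim 42 mm high. Origin under its centre at bench level; its floor is 4 mm above it. A small brass bush (22 mm across, 18 mm tall) stands in the corner at about x = 50, y = 40 mm and may be nudged.
- screw_bin: small blue open bin 80 x 100 x 22 mm holding four cover screws stood on their heads; origin under its centre. Leave alone.
- hex_key: dark L-shaped hex key, 110 x 30 mm, 6 mm thick, lying flat; origin at the middle of its long leg. Leave alone.
- hammer: hammer with orange handle, 220 mm long, lying flat; origin under its middle. Leave alone.
- spray_bottle: white trigger spray bottle with red label and red head, 72 mm across, 225 mm tall; origin under its centre. Leave alone.
- oil_bottle: black oil bottle with yellow label and red cap, 64 mm across, 130 mm tall; origin under its centre. Leave alone.
- spider: red six-legged coupling insert, 60 mm across, 14 mm thick; origin under its centre. Leave alone.
Not all that is in view belongs to the job. Several things have the shape of the basket; the one meant has the colours described above.

How it is judged:
On the way, in this order (a step that is already met when the one before it is completed fails the run):
1. the cover is lifted level and straight up clear of the dowels (z of cover_center in the frame of pump_face above 0.047 m and horizontal distance between cover_center and pump_face below 0.025 m and angle between cover_center's own z axis and vertical below 0.14 rad).
2. the cover lies flat in the tray, let go (x of cover_center in the frame of tray between -0.06 and 0.06 m and y of cover_center in the frame of tray between -0.06 and 0.06 m and z of cover_center in the frame of tray between 0.02 and 0.034 m and angle between cover_center's own z axis and vertical below 0.08 rad and contact force between the fingers and cover below 0.05 N and linear speed of cover below 0.03 m/s), for 0.2 s.
3. the idler gear is drawn clear of the pump (z of idler_center in the frame of pump_face above 0.032 m and contact force between idler and pump below 0.05 N).
At the end, for the whole second after the job is handed in: The cover lies flat (within about 4 degrees) and housing up on the tray's mat, its middle within 60 mm of the tray's middle each way; the idler gear is inside the basket, its middle below 50 mm above the bench; both are at rest and released, and the bystanders are within 30 mm of where they were (x of cover_center in the frame of tray between -0.06 and 0.06 m and y of cover_center in the frame of tray between -0.06 and 0.06 m and z of cover_center in the frame of tray between 0.02 and 0.034 m and angle between cover_center's own z axis and vertical below 0.08 rad and x of idler_center in the frame of basket between -0.07 and 0.07 m and y of idler_center in the frame of basket between -0.06 and 0.06 m and z of idler_center in the frame of basket between 0.008 and 0.05 m and linear speed of cover below 0.02 m/s and linear speed of idler below 0.03 m/s); the robot touches nothing.
It fails at once if the cover is tilted more than 8 degrees while still on the dowels (angle between cover_center's own z axis and vertical above 0.14 rad and z of cover_center in the frame of pump_face below 0.042 m and horizontal distance between cover_center and pump_face below 0.025 m).
It fails at once if the cover is dropped (falls freely by more than about 13 mm) (contact force between anything else and cover below 0.02 N and linear speed of cover above 0.5 m/s).
It fails at once if the cover is slammed or pressed into the tray (contact force between cover and tray above 70 N).
It fails at once if the idler gear is dropped (falls freely by more than about 20 mm) (contact force between anything else and idler below 0.02 N and linear speed of idler above 0.63 m/s).
It fails at once if a bystander is moved by more than 30 mm (distance of any of screw_bin, hex_key, hammer, spray_bottle, oil_bottle, spider from where it was at the start of the episode above 0.03 m).
It also fails if it takes over 64 s, if anything falls off the work surface, if the arm or the gripper's body presses on something with over 40 N, if the wrist force passes 120 N, or if a joint passes its speed limit or range.

## Working session

There is one attempt and no reset: what is moved stays moved. The work goes in short steps, Python scripts to look and compute and a tool call to move; the robot and the scene stay as the last step left them, time stands still between calls to the robot, and variables do not carry over. Pictures are saved under pics/ and viewed, at most 10 in all, crops included, and the job is handed in when it is done.

Besides the shell and the picture viewer there is one more tool, called after ">>>" by a JSON object that holds its "op" and its "data", one argument or row to a line. servo_tool: Moves the arm, as the interface text tells. Shifts and turns lie within -1 to 1; 1 stands for 0.15 m of shift or 180 degrees of turn. Its arguments: {"type":"object","properties":{"series":{"type":"array","items":{"type":"array","items":{"type":"number"}}},"newtons":{"type":"number"}},"required":["series"]}

```bash
mkdir -p pics
cat > h.py <<'E'
import numpy as np, cv2
from workcell import bot
def cam(n):
    c=bot.camera_info(n); f=200/np.tan(np.radians(c["vertical_fov"])/2)
    K=np.array([[f,0,c["cx"]],[0,f,c["cy"]],[0,0,1]]); return K,np.array(c["dist"],float),np.array(c["R"]),np.array(c["t"])
def ray(n,u,v):
    K,d,R,t=cam(n); p=cv2.undistortPoints(np.array([[[u,v]]],float),K,d)[0,0]
    return -R.T@t, R.T@np.array([p[0],p[1],1])
def at_z(n,u,v,z):
    o,r=ray(n,u,v); return o+r*(z-o[2])/r[2]
def proj(n,X):
    K,d,R,t=cam(n); return cv2.projectPoints(np.array(X,float).reshape(-1,1,3),cv2.Rodrigues(R)[0],t,K,d)[0][:,0]
def snap(n,fn=None):
    im=bot.read_camera(n)
    if fn: cv2.imwrite("pics/"+fn,cv2.cvtColor(im,cv2.COLOR_RGB2BGR))
    return im
E
python3 - <<'E'
from h import *
snap("top","top0.png"); snap("scene","scene0.png")
Z=dict(pump_face=.0865,dowel_a=.1085,dowel_b=.1085,cover_center=.1065,tray=0,basket=0,screw_bin=0,hammer=0,spray_bottle=0,oil_bottle=0)
for n in ("top","scene"):
    print(n,(-cam(n)[2].T@cam(n)[3]).round(3))
    for k,z in Z.items():
        for r in bot.mark_of(k,n)[:3]:
            v,u=r["at"][0]*400,r["at"][1]*640
            print(n,k,round(r["score"],2),round(u),round(v),at_z(n,u,v,z)[:2].round(4))
s=bot.read_state(); print(s["tool_pos"],s["tcp_rot"],s["time"])
E
```

```text
top [ 0.318 -0.006  1.216]
top pump_face 0.81 322 205 [ 0.4994 -0.0009]
top pump_face 0.72 428 212 [ 0.4726 -0.3091]
top dowel_a 0.87 326 222 [ 0.4446 -0.0123]
top dowel_a 0.59 311 185 [0.5541 0.0275]
top dowel_a 0.49 326 205 [ 0.4945 -0.0132]
top dowel_b 0.87 326 222 [ 0.4446 -0.0123]
top dowel_b 0.59 311 185 [0.5541 0.0275]
top dowel_b 0.49 326 205 [ 0.4945 -0.0132]
top cover_center 0.69 318 201 [0.5056 0.0092]
top cover_center 0.5 256 134 [0.71   0.1913]
top tray 0.76 425 212 [ 0.4849 -0.322 ]
top tray 0.47 254 135 [0.7447 0.2164]
top basket 0.87 242 288 [0.263  0.2448]
top basket 0.8 224 209 [0.5048 0.3065]
top basket 0.53 339 145 [ 0.7057 -0.0595]
top screw_bin 0.72 297 134 [0.7458 0.0772]
top hammer 0.96 405 131 [ 0.7522 -0.2744]
top hammer 0.18 483 185 [ 0.5668 -0.5119]
top spray_bottle 0.69 158 188 [0.5737 0.5167]
top oil_bottle 0.68 484 186 [ 0.5645 -0.5167]
scene [1.376 0.611 0.897]
scene pump_face 0.72 320 205 [0.5033 0.0083]
scene pump_face 0.35 314 206 [ 0.5212 -0.0037]
scene dowel_a 0.91 315 207 [0.5473 0.0181]
scene dowel_b 0.91 315 207 [0.5473 0.0181]
scene cover_center 0.69 320 197 [0.4924 0.    ]
scene tray 0.85 256 192 [ 0.4884 -0.3007]
scene basket 0.87 411 214 [0.2678 0.2404]
scene basket 0.72 393 264 [0.5249 0.3005]
scene hammer 0.84 212 234 [ 0.7531 -0.2604]
scene spray_bottle 0.61 461 307 [0.565  0.5265]
[0.15441203 0.65710269 0.23131605] [-3.61804878e-01 -3.12066445e+00 -5.32275173e-05] 1.1
```

View pics/top0.png

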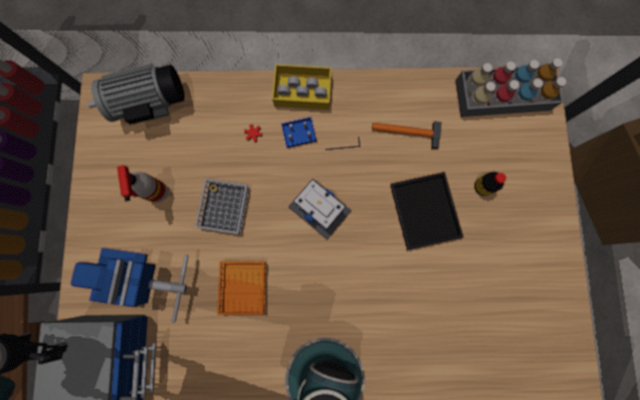

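View pics/scene0.png

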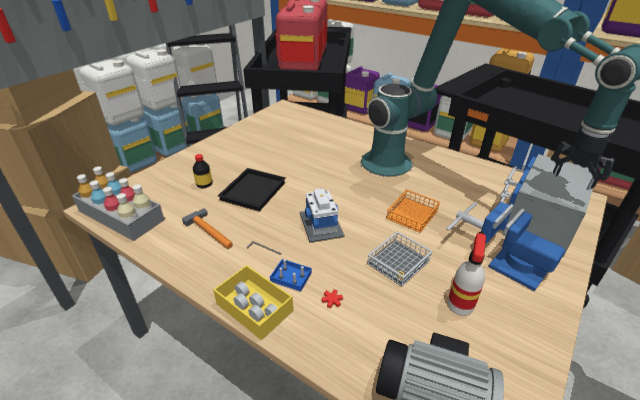

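Run:
```python
from h import *
im=cv2.imread("pics/top0.png"); a=cv2.resize(im[165:245,270:370],None,fx=7,fy=7,interpolation=cv2.INTER_CUBIC)
cv2.imwrite("pics/c1.png",a)
for n in("top","scene"):
  for k in("cover_center","tray","basket"):
    for r in bot.trace(k,n)[:2]:
      m=r["mask"].astype(np.uint8); c=max(cv2.findContours(m,0,2)[0],key=cv2.contourArea)
      print(n,k,round(r["score"],2),cv2.minAreaRect(c),m.sum())
```

```text
top cover_center 0.79 ((319.5194396972656, 203.22691345214844), (43.358394622802734, 29.06662940979004), 40.10090255737305) 1215
top tray 0.72 ((426.5588684082031, 209.73532104492188), (70.0927963256836, 58.9361572265625), 75.96376037597656) 3949
top tray 0.62 ((490.7000427246094, 182.40003967285156), (20.124608993530273, 33.09380340576172), 63.43495178222656) 545
top basket 0.88 ((241.0, 287.5), (53.0, 48.0), 90.0) 2479
top basket 0.8 ((222.86399841308594, 205.24801635742188), (47.583526611328125, 51.34012985229492), 10.30484676361084) 2285
scene cover_center 0.75 ((321.27398681640625, 203.39727783203125), (30.664779663085938, 25.04680633544922), 69.44395446777344) 679
scene cover_center 0.49 ((320.3999938964844, 221.70001220703125), (42.058292388916016, 35.10127639770508), 71.56504821777344) 954
scene tray 0.88 ((251.61318969726562, 188.10377502441406), (59.47712707519531, 40.79608917236328), 15.945394515991211) 1724
scene basket 0.85 ((411.4880065917969, 211.72079467773438), (46.49644088745117, 32.12805938720703), 22.750974655151367) 1161
scene basket 0.72 ((399.33148193359375, 256.7904357910156), (54.79878234863281, 48.10344314575195), 34.508522033691406) 1945
```

View pics/c1.png

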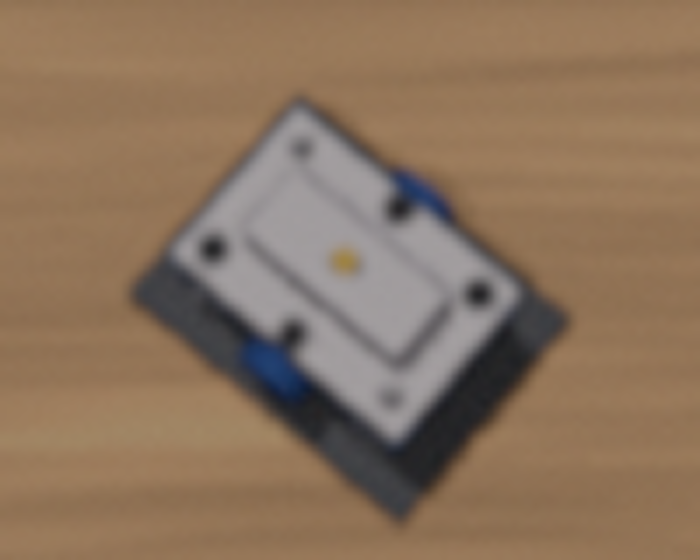

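Run:
```python
from h import *
from scipy.optimize import least_squares
from scipy.spatial.transform import Rotation as Ro
c=np.array([(300,97),(525,293),(400,447),(168,255),(302,148),(390,397)],float)
px=c/7+[270,165]+.5/7-.5
# model points local (yaw ~50deg: image right-down = -x local)
M=np.array([(60,40,14),(-60,40,14),(-60,-40,14),(60,-40,14),(48,-28,22),(-48,28,22)])/1e3
W=np.array([at_z("top",*p,.0865+m[2]) for p,m in zip(px,M)])
print(W.round(4))
def f(p,s):
    R=Ro.from_euler('z',p[2]).as_matrix(); X=M*[s,s,1]@R.T+[p[0],p[1],.0865]
    return (proj("top",X)-px).ravel()
import itertools
for perm in itertools.permutations(range(4)):
  for d in((4,5),(5,4)):
    i=list(perm)+list(d); q=px
    g=lambda p:(proj("top",M[i]@Ro.from_euler('z',p[2]).as_matrix().T+[p[0],p[1],.0865])-px).ravel()
    r=least_squares(g,[.5,0,.87])
    if r.cost<30: print(i,r.x,np.degrees(r.x[2]),r.cost,r.fun.round(1))
s=bot.read_state();R=Ro.from_rotvec(s["tcp_rot"]).as_matrix();print(R.round(3))
```

```text
[[ 0.5747  0.0247  0.1005]
 [ 0.4907 -0.0669  0.1005]
 [ 0.4282 -0.0144  0.1005]
 [ 0.5089  0.0797  0.1005]
 [ 0.5514  0.0238  0.1085]
 [ 0.4478 -0.0107  0.1085]]Traceback (most recent call last):
  File "<stdin>", line 18, in <module>
    return func(*args, **kwargs)
    result = trf(vector_fun.fun, vector_fun.jac, x0, f0, J0, lb, ub, ftol, xtol,
                 gtol, max_nfev, x_scale, loss_function, tr_solver,
                 tr_options.copy(), verbose, callback=callback_wrapped)
    return trf_no_bounds(
        fun, jac, x0, f0, J0, ftol, xtol, gtol, max_nfev, x_scale,
        loss_function, tr_solver, tr_options, verbose, callback=callback)
    J = jac(x)
    self._update_jac()
    ~~~~~~~~~~~~~~~~^^
    self.J = self.jac_wrapped(xp_copy(self.x), f0=self.f)
             ~~~~~~~~~~~~~~~~^^^^^^^^^^^^^^^^^^^^^^^^^^^^
    J, dct = approx_derivative(
             ~~~~~~~~~~~~~~~~~^
        self.fun,
        ^^^^^^^^^
    ...<2 lines>...
        **self.finite_diff_options,
        ^^^^^^^^^^^^^^^^^^^^^^^^^^^
    )
    ^
    J, _nfev = _dense_difference(fun_wrapped, x0, f0, h,
     
[... 265 characters left out ...]
]
                                    ^^^^^^^
    f = np.atleast_1d(self.fun(x, *self.args, **self.kwargs))
                      ~~~~~~~~^^^^^^^^^^^^^^^^^^^^^^^^^^^^^^
    return np.atleast_1d(self.fun(x))
                         ~~~~~~~~^^^
    return self.f(x, *self.args, **self.kwargs)
           ~~~~~~^^^^^^^^^^^^^^^^^^^^^^^^^^^^^^
  File "<stdin>", line 17, in <lambda>
  File "h.py", line 12, in proj
    K,d,R,t=cam(n); return cv2.projectPoints(np.array(X,float).reshape(-1,1,3),cv2.Rodrigues(R)[0],t,K,d)[0][:,0]
            ~~~^^^
  File "h.py", line 4, in cam
    c=bot.camera_info(n); f=200/np.tan(np.radians(c["vertical_fov"])/2)
ValueError: time passes only in moves, steps and waits
```

>>> {"op": "servo_tool", "data": {
  "series": [
    [0.15,-0.29,0.1,0,0,-0.044,0],
    [0.3,-0.58,0.2,0,0,-0.088,0],
    [0.461,-0.868,0.3,0,0,-0.131,0],
    [0.461,-0.868,0.3,0,0,-0.131,0]
  ],
  "newtons": 60
}}

```text
time: 1.8
tool_pos: [0.2261, 0.5242, 0.279]
tcp_rot: [0.999, 2.976, 0.004]
wrist_force: [0.2, -0.2, 0.3]
width: 1.002
grip_force: 0.0
```

>>> {"op": "servo_tool", "data": {
  "series": [
    [0.15,-0.29,0,0,0,-0.044,0],
    [0.3,-0.58,0,0,0,-0.088,0],
    [0.461,-0.868,0,0,0,-0.131,0],
    [0.461,-0.868,0,0,0,-0.131,0]
  ]
}}

```text
time: 2.2
tool_pos: [0.2948, 0.3929, 0.2763]
tcp_rot: [1.588, 2.709, -0.001]
wrist_force: [-0.0, 0.5, 0.4]
width: 0.999
grip_force: 0.0
```

>>> {"op": "servo_tool", "data": {
  "series": [
    [0.15,-0.29,0,0,0,-0.044,0],
    [0.3,-0.58,0,0,0,-0.088,0],
    [0.461,-0.868,0,0,0,-0.131,0],
    [0.461,-0.868,0,0,0,-0.131,0]
  ]
}}

```text
time: 2.6
tool_pos: [0.3642, 0.2631, 0.2764]
tcp_rot: [2.108, 2.327, 0.0]
wrist_force: [-0.8, 0.8, -0.8]
width: 1.0
grip_force: 0.0
```

>>> {"op": "servo_tool", "data": {
  "series": [
    [0.15,-0.29,0,0,0,-0.044,0],
    [0.3,-0.58,0,0,0,-0.088,0],
    [0.461,-0.868,0,0,0,-0.131,0],
    [0.461,-0.868,0,0,0,-0.131,0]
  ]
}}

```text
time: 3.0
tool_pos: [0.4335, 0.1332, 0.2764]
tcp_rot: [2.538, 1.848, 0.001]
wrist_force: [0.1, 0.4, -0.6]
width: 1.002
grip_force: 0.0
```

>>> {"op": "servo_tool", "data": {
  "series": [
    [0.15,-0.29,0,0,0,-0.044,0],
    [0.3,-0.58,0,0,0,-0.088,0],
    [0.461,-0.868,0,0,0,-0.131,0],
    [0.461,-0.868,0,0,0,-0.131,0],
    [0.461,-0.868,0,0,0,-0.131,0],
    [0.461,-0.868,0,0,0,-0.131,0]
  ]
}}

```text
time: 3.6
tool_pos: [0.4999, 0.0081, 0.276]
tcp_rot: [-2.856, -1.304, 0.0]
wrist_force: [0.2, -0.3, -0.1]
width: 1.003
grip_force: 0.0
```

>>> {"op": "servo_tool", "data": {
  "series": [
    [0,-0.01,-0.25,0,0,0,0],
    [0,-0.01,-0.5,0,0,0,0],
    [0,-0.01,-0.75,0,0,0,0],
    [0,-0.01,-0.75,0,0,0,0],
    [0,-0.01,-0.75,0,0,0,0]
  ]
}}

```text
time: 4.1
tool_pos: [0.4995, 0.0062, 0.1639]
tcp_rot: [-2.857, -1.304, 0.002]
wrist_force: [-0.2, 0.1, 1.5]
width: 1.001
grip_force: 0.0
```

```bash
cat >> h.py <<'E'
def box(x,y,yaw,z0,L,W,H):
    c,s=np.cos(np.radians(yaw)),np.sin(np.radians(yaw))
    return np.array([[x+a*L/2*c-b*W/2*s,y+a*L/2*s+b*W/2*c,z] for z in(z0,z0+H) for a,b in((1,1),(-1,1),(-1,-1),(1,-1))])
def draw(im,P,k,u0,v0,col):
    P=((P-[u0,v0]+.5)*k-.5).round().astype(int).tolist()
    for i in range(4):
        for a,b in((i,(i+1)%4),(4+i,4+(i+1)%4),(i,4+i)): cv2.line(im,P[a],P[b],col,1,cv2.LINE_AA)
E
python3 - <<'E'
from h import *
im=snap("scene"); a=cv2.cvtColor(cv2.resize(im[150:245,270:370],None,fx=6,fy=6,interpolation=cv2.INTER_CUBIC),cv2.COLOR_RGB2BGR)
draw(a,proj("scene",box(.5,.006,49,.0865,.12,.08,.014)),6,270,150,(0,255,0))
draw(a,proj("scene",box(.5,.006,49,.1005,.084,.036,.026)),6,270,150,(0,0,255))
cv2.imwrite("pics/c2.png",a)
E
```

```text
(no output)
```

View pics/c2.png

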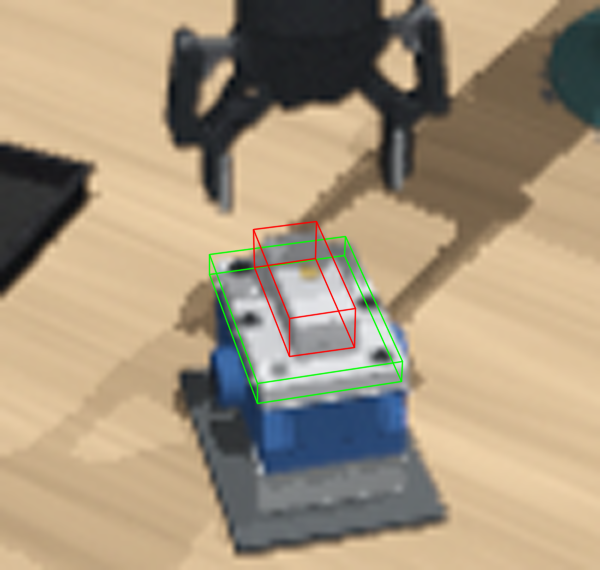

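>>> {"op": "servo_tool", "data": {
  "series": [
    [0,0,-0.2,0,0,0,0],
    [0,0,-0.35,0,0,0,0],
    [0,0,-0.4,0,0,0,0],
    [0,0,-0.4,0,0,0,0],
    [0,0,-0.4,0,0,0,0.3],
    [0,0,-0.4,0,0,0,0.4],
    [0,0,-0.4,0,0,0,0.5],
    [0,0,-0.4,0,0,0,0.53],
    [0,0,-0.4,0,0,0,0.53],
    [0,0,-0.4,0,0,0,0.53]
  ],
  "newtons": 30
}}

```text
time: 5.15
tool_pos: [0.5002, 0.0046, 0.1039]
tcp_rot: [2.86, 1.3, 0.0]
wrist_force: [0.0, -0.3, 0.8]
width: 0.465
grip_force: 0.1
```

>>> {"op": "servo_tool", "data": {
  "series": [
    [0,0,0,0,0,0,0.57],
    [0,0,0,0,0,0,0.6],
    [0,0,0,0,0,0,0.7],
    [0,0,0,0,0,0,0.8],
    [0,0,0,0,0,0,0.8]
  ]
}}

```text
time: 5.65
tool_pos: [0.4986, 0.0057, 0.1038]
tcp_rot: [-2.857, -1.298, 0.004]
wrist_force: [-5.8, 5.0, 5.6]
width: 0.414
grip_force: 32.1
```

>>> {"op": "servo_tool", "data": {
  "series": [
    [-0.007,0.006,0,0,0,0,0.8],
    [-0.007,0.006,0,0,0,0,0.8],
    [-0.007,0.006,0,0,0,0,0.8]
  ],
  "newtons": 60
}}

```text
time: 5.95
tool_pos: [0.4986, 0.0058, 0.104]
tcp_rot: [-2.859, -1.299, 0.001]
wrist_force: [-3.6, 1.8, 5.7]
width: 0.409
grip_force: 62.0
```

Lateral force is down; lift slowly straight up.

>>> {"op": "servo_tool", "data": {
  "series": [
    [-0.005,0.002,0.02,0,0,0,0.8],
    [-0.005,0.002,0.04,0,0,0,0.8],
    [-0.005,0.002,0.06,0,0,0,0.8],
    [-0.005,0.002,0.08,0,0,0,0.8],
    [-0.005,0.002,0.08,0,0,0,0.8]
  ]
}}

```text
time: 6.45
tool_pos: [0.4983, 0.0057, 0.116]
tcp_rot: [2.86, 1.3, -0.0]
wrist_force: [-0.8, 1.8, -4.0]
width: 0.408
grip_force: 60.9
```

>>> {"op": "servo_tool", "data": {
  "series": [
    [0,0,0.04,0,0,0,0.8],
    [0,0,0.08,0,0,0,0.8],
    [0,0,0.12,0,0,0,0.8],
    [0,0,0.16,0,0,0,0.8],
    [0,0,0.25,0,0,0,0.8],
    [0,0,0.4,0,0,0,0.8],
    [0,0,0.55,0,0,0,0.8],
    [0,0,0.55,0,0,0,0.8]
  ]
}}

```text
time: 7.25
tool_pos: [0.5015, 0.0056, 0.2031]
tcp_rot: [2.857, 1.298, 0.012]
wrist_force: [1.4, 0.2, -3.7]
width: 0.409
grip_force: 61.1
```

Run:
```python
from h import *
im=snap("scene"); a=cv2.cvtColor(cv2.resize(im[130:245,200:370],None,fx=4,fy=4,interpolation=cv2.INTER_CUBIC),cv2.COLOR_RGB2BGR)
draw(a,proj("scene",box(.485,-.317,10,0,.2,.17,.026)),4,200,130,(0,255,0))
cv2.imwrite("pics/c3.png",a)
K=None
t=snap("top")
r=bot.trace("tray","top")[0]; m=r["mask"].astype(np.uint8); c=max(cv2.findContours(m,0,2)[0],key=cv2.contourArea)
b=cv2.boxPoints(cv2.minAreaRect(c)); P=np.array([at_z("top",u,v,.02)[:2] for u,v in b]); print(P.round(3),P.mean(0))
i=cv2.resize(t[160:260,190:470],None,fx=2.8,fy=2.8)
```

```text
[[ 0.576 -0.214]
 [ 0.617 -0.396]
 [ 0.405 -0.431]
 [ 0.365 -0.254]] [ 0.49068561 -0.32373526]
```

View pics/c3.png

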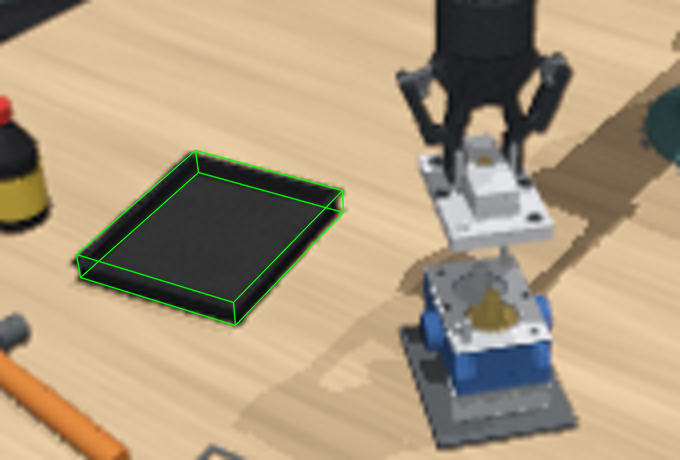

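>>> {"op": "servo_tool", "data": {
  "series": [
    [0,-0.05,0,0,0,0,0.8],
    [0,-0.15,0,0,0,0,0.8],
    [0,-0.32,0,0,0,0,0.8],
    [-0.02,-0.52,0,0,0,0,0.8],
    [-0.04,-0.75,0,0,0,0,0.8],
    [-0.05,-1,0,0,0,0,0.8]
  ]
}}

```text
time: 8.0
tool_pos: [0.4894, -0.1452, 0.1966]
tcp_rot: [-2.858, -1.3, 0.003]
wrist_force: [1.1, -0.4, -4.1]
width: 0.41
grip_force: 61.0
```

>>> {"op": "servo_tool", "data": {
  "series": [
    [-0.01,-0.25,0,0,0,0,0.8],
    [-0.02,-0.5,0,0,0,0,0.8],
    [-0.03,-0.75,0,0,0,0,0.8],
    [-0.05,-0.92,0,0,0,0,0.8],
    [-0.05,-1,0,0,0,0,0.8],
    [-0.05,-1,0,0,0,0,0.8]
  ]
}}

```text
time: 8.6
tool_pos: [0.4825, -0.2955, 0.1969]
tcp_rot: [-2.86, -1.296, 0.002]
wrist_force: [0.3, 0.6, -4.3]
width: 0.409
grip_force: 61.0
```

>>> {"op": "servo_tool", "data": {
  "series": [
    [0,-0.07,-0.1,0,0,0,0.8],
    [0,-0.14,-0.25,0,0,0,0.8],
    [0,-0.14,-0.45,0,0,0,0.8],
    [0,-0.14,-0.65,0,0,0,0.8],
    [0,-0.14,-0.8,0,0,0,0.8],
    [0,-0.14,-0.9,0,0,0,0.8],
    [0,-0.14,-0.96,0,0,0,0.8],
    [0,-0.14,-0.96,0,0,0,0.8],
    [0,-0.14,-0.96,0,0,0,0.8]
  ]
}}

```text
time: 9.5
tool_pos: [0.4842, -0.3155, 0.0551]
tcp_rot: [2.859, 1.3, 0.001]
wrist_force: [1.4, 0.1, -5.1]
width: 0.406
grip_force: 60.9
```

>>> {"op": "servo_tool", "data": {
  "series": [
    [0,0,-0.05,0,0,0,0.8],
    [0,0,-0.1,0,0,0,0.8],
    [0,0,-0.14,0,0,0,0.8],
    [0,0,-0.16,0,0,0,0.8],
    [0,0,-0.175,0,0,0,0.8],
    [0,0,-0.18,0,0,0,0.8],
    [0,0,-0.185,0,0,0,0.8],
    [0,0,-0.185,0,0,0,0.8]
  ]
}}

```text
time: 10.3
tool_pos: [0.4835, -0.3153, 0.0266]
tcp_rot: [2.86, 1.3, 0.0]
wrist_force: [0.3, -0.6, -4.7]
width: 0.41
grip_force: 61.0
```

>>> {"op": "servo_tool", "data": {
  "series": [
    [0,0,-0.004,0,0,0,0.8],
    [0,0,-0.008,0,0,0,0.8],
    [0,0,-0.008,0,0,0,0.8]
  ]
}}

```text
time: 10.6
tool_pos: [0.4836, -0.3153, 0.0256]
tcp_rot: [2.86, 1.3, 0.0]
wrist_force: [1.1, 0.6, -3.4]
width: 0.409
grip_force: 61.0
```

>>> {"op": "servo_tool", "data": {
  "series": [
    [0,0,-0.003,0,0,0,0.8],
    [0,0,-0.006,0,0,0,0.8],
    [0,0,-0.006,0,0,0,0.8]
  ]
}}

```text
time: 10.9
tool_pos: [0.4836, -0.3154, 0.0255]
tcp_rot: [2.86, 1.3, 0.0]
wrist_force: [-2.0, 2.7, 4.4]
width: 0.41
grip_force: 62.0
```

>>> {"op": "servo_tool", "data": {
  "series": [
    [0,0,0,0,0,0,0.5],
    [0,0,0,0,0,0,0.4],
    [0,0,0,0,0,0,0.2],
    [0,0,0,0,0,0,0.1],
    [0,0,0,0,0,0,0.1],
    [0,0,0,0,0,0,0.1],
    [0,0,0.1,0,0,0,0.1],
    [0,0,0.4,0,0,0,0.1],
    [0,0,0.7,0,0,0,0.1],
    [0,0,1,0,0,0,0.1],
    [0,0,1,0,0,0,0.1]
  ]
}}

```text
time: 12.0
tool_pos: [0.488, -0.3185, 0.1843]
tcp_rot: [2.848, 1.294, 0.012]
wrist_force: [0.7, -0.9, 0.1]
width: 0.898
grip_force: 0.0
```

>>> {"op": "servo_tool", "data": {
  "series": [
    [0,0.33,0.2,0,0,0,0.3],
    [0,0.66,0.33,0,0,0,0.6],
    [0.02,0.97,0.33,0,0,0,0.6],
    [0.02,0.97,0.33,0,0,0,0.6],
    [0.02,0.97,0.33,0,0,0,0.6]
  ]
}}

```text
time: 12.5
tool_pos: [0.4865, -0.1684, 0.2249]
tcp_rot: [2.857, 1.304, 0.001]
wrist_force: [0.5, -0.1, 0.1]
width: 0.402
grip_force: 0.0
```

Run:
```python
from h import *
t=snap("top"); a=cv2.cvtColor(cv2.resize(t[160:250,190:470],None,fx=2.8,fy=2.8,interpolation=cv2.INTER_CUBIC),cv2.COLOR_RGB2BGR)
b=cv2.cvtColor(cv2.resize(t[175:235,280:360],None,fx=8,fy=8,interpolation=cv2.INTER_CUBIC),cv2.COLOR_RGB2BGR)
b=b[:,:640]
o=np.zeros((252+340,784,3),np.uint8); o[:252]=a
s=snap("scene")
b2=cv2.cvtColor(cv2.resize(t[178:234,290:355],None,fx=6,fy=6,interpolation=cv2.INTER_CUBIC),cv2.COLOR_RGB2BGR)
o[252:588,:390]=b2
c=cv2.cvtColor(cv2.resize(s[180:236,290:355],None,fx=6,fy=6,interpolation=cv2.INTER_CUBIC),cv2.COLOR_RGB2BGR)
o[252:588,394:784]=c
cv2.imwrite("pics/c4.png",o)
for n in("top","scene"):
  for k,z in(("idler_center",.0795),("drive_shaft",.11),("pump_face",.0865),("dowel_a",.1085),("cover_center",.028),("basket",0)):
    if k=="idler_center": z=.11-.0305
    for r in bot.mark_of(k,n)[:2]:
      v,u=r["at"][0]*400,r["at"][1]*640
      print(n,k,round(r["score"],2),round(u,1),round(v,1),at_z(n,u,v,z)[:2].round(4))
s=bot.read_state(); print(s["tool_pos"],s["q"])
```

```text
top idler_center 0.58 315.4 201.2 [0.5109 0.0173]
top drive_shaft 0.81 325.6 207.3 [ 0.4877 -0.0123]
top pump_face 0.62 319.5 203.1 [0.5038 0.0052]
top dowel_a 0.57 311.2 184.6 [0.5547 0.0283]
top cover_center 0.82 420.4 209.4 [ 0.489  -0.3025]
top cover_center 0.57 224.4 207.0 [0.5061 0.2974]
top basket 0.61 226.2 209.9 [0.5012 0.2986]
scene idler_center 0.62 321.9 207.5 [0.5048 0.0172]
scene drive_shaft 0.91 318.6 195.3 [ 0.4892 -0.0074]
scene pump_face 0.81 321.4 209.6 [0.5224 0.0273]
scene dowel_a 0.62 317.4 209.1 [0.5508 0.0311]
scene dowel_a 0.59 326.3 194.4 [0.4683 0.0093]
scene cover_center 0.71 252.1 186.2 [ 0.4949 -0.3113]
scene basket 0.77 411.0 214.4 [0.2685 0.2414]
scene basket 0.56 396.9 260.6 [0.5063 0.3031]
[ 0.4863213  -0.16988353  0.22383078] [-3.84403561e-01 -3.53051546e-02  1.94949722e+00 -3.74709575e-05
  1.22757753e+00  3.33609855e-01]
```

View pics/c4.png

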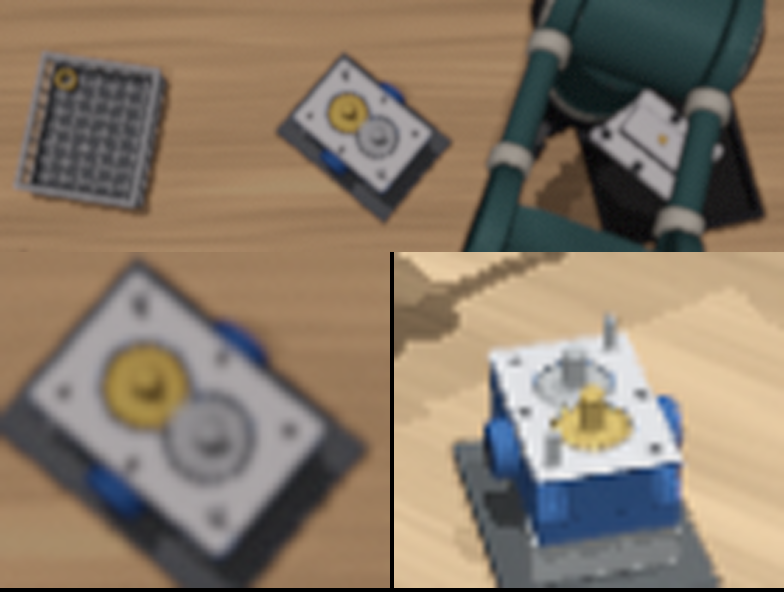

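>>> {"op": "servo_tool", "data": {
  "series": [
    [0.04,0.3,0,0,0,0,0.4],
    [0.088,0.635,0,0,0,0,0.4],
    [0.13,0.95,0,0,0,0,0.4],
    [0.13,0.95,0,0,0,0,0.4]
  ]
}}

```text
time: 13.6
tool_pos: [0.5062, -0.0222, 0.2241]
tcp_rot: [-2.855, -1.307, -0.002]
wrist_force: [-0.7, -0.9, -0.0]
width: 0.601
grip_force: 0.0
```

>>> {"op": "servo_tool", "data": {
  "series": [
    [0.025,0.15,-0.1,0,0,0,0.4],
    [0.05,0.32,-0.2,0,0,0,0.4],
    [0.05,0.32,-0.4,0,0,0,0.4],
    [0.05,0.32,-0.6,0,0,0,0.4],
    [0.05,0.32,-0.6,0,0,0,0.4],
    [0.05,0.32,-0.6,0,0,0,0.4],
    [0.05,0.32,-0.6,0,0,0,0.4]
  ]
}}

```text
time: 14.3
tool_pos: [0.5148, 0.0203, 0.1358]
tcp_rot: [2.859, 1.298, 0.004]
wrist_force: [0.7, -0.2, -1.2]
width: 0.601
grip_force: 0.0
```

Run:
```python
from h import *
for i in range(3): print(bot.read_state()["tool_pos"])
s=snap("scene"); a=cv2.cvtColor(cv2.resize(s[160:235,275:375],None,fx=7,fy=7,interpolation=cv2.INTER_CUBIC),cv2.COLOR_RGB2BGR)
draw(a,proj("scene",box(.5125,.0205,49,.0865,.014,.014,.0235)),7,275,160,(0,0,255))
cv2.imwrite("pics/c5.png",a)
```

```text
[0.51478402 0.02031037 0.13577832]
[0.51478402 0.02031037 0.13577832]
[0.51478402 0.02031037 0.13577832]
```

View pics/c5.png

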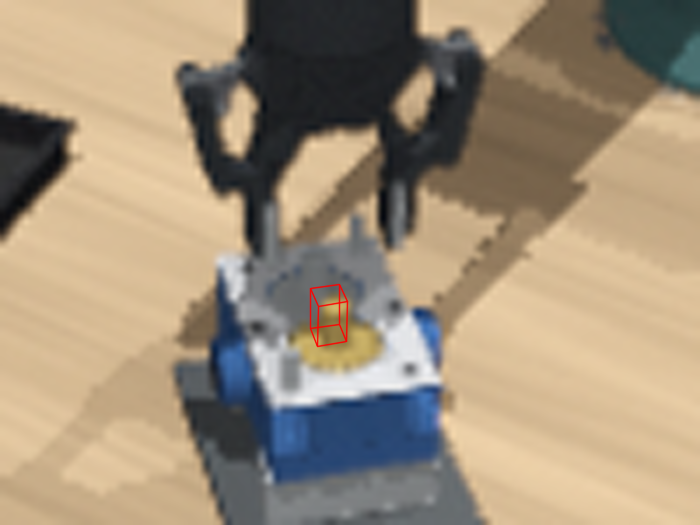

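>>> {"op": "servo_tool", "data": {
  "series": [
    [0,0,-0.1,0,0,0,0.4],
    [0,0,-0.2,0,0,0,0.4],
    [0,0,-0.28,0,0,0,0.4],
    [0,0,-0.31,0,0,0,0.4],
    [0,0,-0.31,0,0,0,0.6],
    [0,0,-0.31,0,0,0,0.7],
    [0,0,-0.31,0,0,0,0.75],
    [0,0,-0.31,0,0,0,0.77],
    [0,0,-0.31,0,0,0,0.77],
    [0,0,-0.31,0,0,0,0.77]
  ],
  "newtons": 30
}}

```text
time: 15.35
tool_pos: [0.5136, 0.0208, 0.0877]
tcp_rot: [2.86, 1.3, 0.001]
wrist_force: [-0.5, 0.0, -0.3]
width: 0.23
grip_force: 0.0
```

>>> {"op": "servo_tool", "data": {
  "series": [
    [0,0,0,0,0,0,0.8],
    [0,0,0,0,0,0,0.83],
    [0,0,0,0,0,0,0.9],
    [0,0,0,0,0,0,1],
    [0,0,0,0,0,0,1]
  ]
}}

```text
time: 15.85
tool_pos: [0.5131, 0.0209, 0.0873]
tcp_rot: [-2.86, -1.3, 0.001]
wrist_force: [-1.7, 2.3, 1.2]
width: 0.148
grip_force: 29.3
```

>>> {"op": "servo_tool", "data": {
  "series": [
    [-0.003,0.003,0,0,0,0,1],
    [-0.003,0.003,0,0,0,0,1],
    [-0.003,0.003,0.02,0,0,0,1],
    [-0.003,0.003,0.04,0,0,0,1],
    [-0.003,0.003,0.06,0,0,0,1],
    [-0.003,0.003,0.08,0,0,0,1],
    [-0.003,0.003,0.08,0,0,0,1]
  ],
  "newtons": 70
}}

```text
time: 16.55
tool_pos: [0.5134, 0.0212, 0.1]
tcp_rot: [2.86, 1.299, 0.002]
wrist_force: [0.9, 1.0, -3.1]
width: 0.135
grip_force: 68.2
```

>>> {"op": "servo_tool", "data": {
  "series": [
    [0,0,0.04,0,0,0,1],
    [0,0,0.08,0,0,0,1],
    [0,0,0.13,0,0,0,1],
    [0,0,0.19,0,0,0,1],
    [0,0,0.26,0,0,0,1],
    [0,0,0.35,0,0,0,1],
    [0,0,0.45,0,0,0,1],
    [0,0,0.55,0,0,0,1],
    [0,0,0.6,0,0,0,1],
    [0,0,0.6,0,0,0,1]
  ]
}}

```text
time: 17.55
tool_pos: [0.5143, 0.0212, 0.1916]
tcp_rot: [2.859, 1.299, 0.005]
wrist_force: [-1.0, -0.4, -2.7]
width: 0.132
grip_force: 68.3
```

Run:
```python
from h import *
t=snap("top"); s=snap("scene")
A=cv2.cvtColor(cv2.resize(s[140:300,290:450],None,fx=3.5,fy=3.5,interpolation=cv2.INTER_CUBIC),cv2.COLOR_RGB2BGR)
draw(A,proj("scene",box(.503,.303,-11,0,.15,.13,.042)),3.5,290,140,(0,0,255))
B=cv2.cvtColor(cv2.resize(t[175:240,190:255],None,fx=3.5,fy=3.5,interpolation=cv2.INTER_CUBIC),cv2.COLOR_RGB2BGR)
draw(B,proj("top",box(.503,.303,-11,0,.15,.13,.042)),3.5,190,175,(0,0,255))
o=np.zeros((560,790,3),np.uint8); o[:A.shape[0],:560]=A; o[:B.shape[0],562:562+B.shape[1]]=B
cv2.imwrite("pics/c6.png",o)
m=[r for r in bot.trace("basket","top")]
for r in m[:3]:
  c=max(cv2.findContours(r["mask"].astype(np.uint8),0,2)[0],key=cv2.contourArea); b=cv2.boxPoints(cv2.minAreaRect(c))
  print(r["score"],np.mean([at_z("top",u,v,.03)[:2] for u,v in b],0))
print(bot.read_state()["tool_pos"])
```

```text
0.73 [0.51101714 0.30449974]
0.71 [0.48174275 0.0187539 ]
0.58 [0.26582356 0.23815736]
[0.5123842  0.0212391  0.18883906]
```

View pics/c6.png

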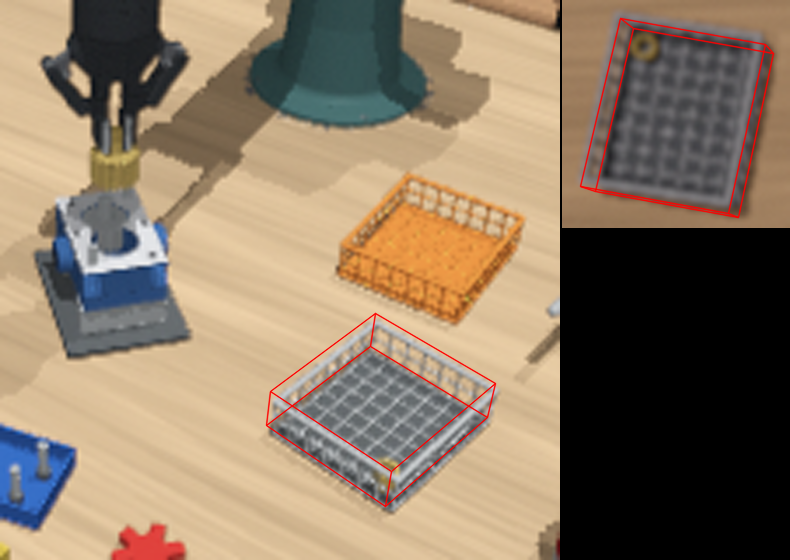

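>>> {"op": "servo_tool", "data": {
  "series": [
    [-0.01,0.05,0,0,0,0,1],
    [-0.01,0.15,0,0,0,0,1],
    [-0.02,0.32,0,0,0,0,1],
    [-0.03,0.52,0,0,0,0,1],
    [-0.04,0.73,0,0,0,0,1],
    [-0.043,0.93,0,0,0,0,1]
  ]
}}

```text
time: 18.3
tool_pos: [0.5056, 0.1631, 0.1889]
tcp_rot: [-2.859, -1.3, 0.001]
wrist_force: [1.0, 0.7, -2.9]
width: 0.136
grip_force: 68.3
```

>>> {"op": "servo_tool", "data": {
  "series": [
    [-0.01,0.2,0,0,0,0,1],
    [-0.02,0.42,0,0,0,0,1],
    [-0.03,0.64,0,0,0,0,1],
    [-0.04,0.82,0,0,0,0,1],
    [-0.043,0.93,0,0,0,0,1],
    [-0.043,0.93,0,0,0,0,1],
    [-0.043,0.93,0,0,0,0,1]
  ]
}}

```text
time: 19.0
tool_pos: [0.4995, 0.3002, 0.1889]
tcp_rot: [2.859, 1.301, -0.002]
wrist_force: [-0.5, -0.4, -3.2]
width: 0.134
grip_force: 68.3
```

>>> {"op": "servo_tool", "data": {
  "series": [
    [0,0,-0.1,0,0,0,1],
    [0,0,-0.25,0,0,0,1],
    [0,0,-0.42,0,0,0,1],
    [0,0,-0.58,0,0,0,1],
    [0,0,-0.7,0,0,0,1],
    [0,0,-0.8,0,0,0,1],
    [0,0,-0.86,0,0,0,1],
    [0,0,-0.9,0,0,0,1],
    [0,0,-0.92,0,0,0,1],
    [0,0,-0.92,0,0,0,1],
    [0,0,-0.92,0,0,0,1]
  ]
}}

```text
time: 20.1
tool_pos: [0.5007, 0.3007, 0.0523]
tcp_rot: [-2.86, -1.3, -0.002]
wrist_force: [1.3, -0.3, -4.0]
width: 0.132
grip_force: 68.3
```

Expect contact at TCP ≈ 0.0425.

>>> {"op": "servo_tool", "data": {
  "series": [
    [0,0,-0.015,0,0,0,1],
    [0,0,-0.03,0,0,0,1],
    [0,0,-0.04,0,0,0,1],
    [0,0,-0.05,0,0,0,1],
    [0,0,-0.055,0,0,0,1],
    [0,0,-0.055,0,0,0,1]
  ]
}}

```text
time: 20.7
tool_pos: [0.4999, 0.3002, 0.043]
tcp_rot: [2.86, 1.3, -0.001]
wrist_force: [-0.1, 0.4, -3.8]
width: 0.135
grip_force: 68.3
```

>>> {"op": "servo_tool", "data": {
  "series": [
    [0,0,-0.003,0,0,0,1],
    [0,0,-0.006,0,0,0,1],
    [0,0,-0.006,0,0,0,1]
  ]
}}

```text
time: 21.0
tool_pos: [0.5001, 0.3004, 0.0425]
tcp_rot: [-2.86, -1.3, -0.0]
wrist_force: [-0.5, -0.8, -2.8]
width: 0.132
grip_force: 68.4
```

>>> {"op": "servo_tool", "data": {
  "series": [
    [0,0,-0.003,0,0,0,1],
    [0,0,-0.006,0,0,0,1],
    [0,0,-0.006,0,0,0,1]
  ]
}}

```text
time: 21.3
tool_pos: [0.5004, 0.3006, 0.0423]
tcp_rot: [-2.86, -1.3, -0.001]
wrist_force: [-1.2, 0.5, 5.6]
width: 0.136
grip_force: 69.2
```

>>> {"op": "servo_tool", "data": {
  "series": [
    [0,0,-0.003,0,0,0,1],
    [0,0,-0.005,0,0,0,1],
    [0,0,-0.005,0,0,0,1]
  ]
}}

```text
time: 21.6
tool_pos: [0.5006, 0.3007, 0.0423]
tcp_rot: [-2.86, -1.299, -0.002]
wrist_force: [-3.6, -0.9, 9.0]
width: 0.133
grip_force: 69.7
```

>>> {"op": "servo_tool", "data": {
  "series": [
    [0,0,0.003,0,0,0,1],
    [0,0,0.003,0,0,0,0.83],
    [0,0,0.003,0,0,0,0.8],
    [0,0,0.003,0,0,0,0.7],
    [0,0,0.003,0,0,0,0.6],
    [0,0,0.003,0,0,0,0.5],
    [0,0,0.003,0,0,0,0.5],
    [0,0,0.1,0,0,0,0.5],
    [0,0,0.25,0,0,0,0.5],
    [0,0,0.5,0,0,0,0.5],
    [0,0,0.8,0,0,0,0.5],
    [0,0,1,0,0,0,0.5],
    [0,0,1,0,0,0,0.5]
  ],
  "newtons": 30
}}

```text
time: 22.9
tool_pos: [0.5037, 0.3023, 0.1985]
tcp_rot: [-2.859, -1.299, -0.02]
wrist_force: [0.8, 0.2, -0.4]
width: 0.498
grip_force: 0.0
```

>>> {"op": "servo_tool", "data": {
  "series": [
    [0,-0.3,0.1,0,0,0,0.5],
    [0,-0.6,0.1,0,0,0,0.5],
    [0,-0.8,0.1,0,0,0,0.5],
    [0,-0.8,0.1,0,0,0,0.5],
    [0,-0.8,0.1,0,0,0,0.5]
  ]
}}

```text
time: 23.4
tool_pos: [0.4998, 0.1798, 0.2056]
tcp_rot: [-2.861, -1.297, 0.0]
wrist_force: [0.9, 0.8, 0.2]
width: 0.498
grip_force: 0.0
```

Run:
```python
from h import *
t=snap("top"); s=snap("scene")
A=cv2.resize(s[140:300,190:450],None,fx=3,fy=3,interpolation=cv2.INTER_CUBIC)
cv2.imwrite("pics/c7.png",cv2.cvtColor(A,cv2.COLOR_RGB2BGR))
for n in("top","scene"):
  for k,z in(("idler_center",.0345),("cover_center",.028)):
    for r in bot.mark_of(k,n)[:2]:
      v,u=r["at"][0]*400,r["at"][1]*640
      print(n,k,round(r["score"],2),at_z(n,u,v,z)[:2].round(3))
print(bot.read_state()["tool_pos"])
```

```text
top idler_center 0.55 [0.496 0.3  ]
top cover_center 0.98 [ 0.478 -0.312]
scene idler_center 0.72 [0.513 0.305]
scene idler_center 0.7 [ 0.412 -0.063]
scene cover_center 0.97 [ 0.492 -0.305]
scene cover_center 0.47 [ 0.765 -0.234]
[0.49991023 0.18114906 0.20546573]
```

View pics/c7.png

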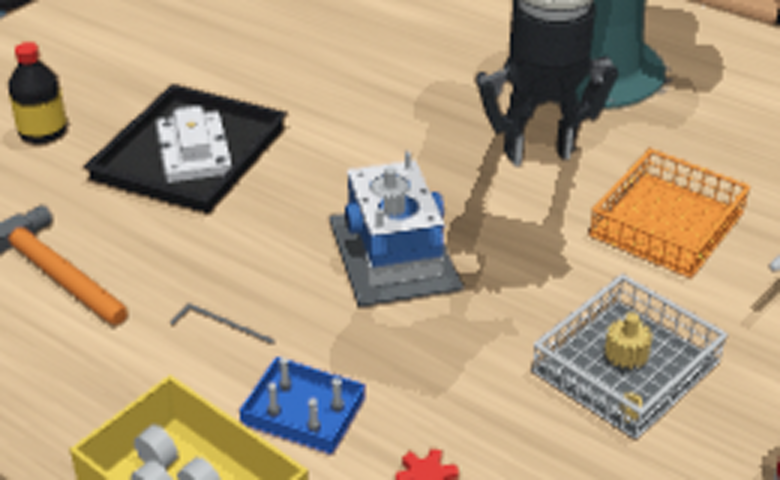

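The picture shows the cover flat in the tray, housing up, around (193,145). The idler stands upright in the steel basket at (628,345), and the gripper is clear of everything.

```bash
python3 -c "
from workcell import bot
print(bot.finish_job())"
```

```text
the job is handed in; nothing more can be done
None
```

The job is handed in; the last pictures show the cover flat in the tray with its housing up, the idler gear standing upright in the steel basket, and the gripper clear of everything. The hand-in call gave no verdict.

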